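# Tip the lemon skip into its caddy and ease it back

## Robot

A 6-joint arm with a two-finger parallel gripper is mounted at the origin on a cart in front of the work surface, level with it; the furniture and walls round the work are solid. World frame = base frame: x ahead of the robot, y to its left, z up, the work surface at z = 0. Lengths are in mm, angles in rad, forces in N, time in s.
With the tool pointing down it reaches from about 350 to 775 mm from the base axis. Payload 7.3 kg.
Tool frame: the origin (TCP) lies between the finger pads; the fingertips stand bot.tips_ahead ahead of it and the grasp point (between the pads) lies 6 mm ahead of it (bot.tips_ahead is the distance from the TCP to the fingertips, in mm); z points along the fingers, y is the line along which they close (so a half turn about z gives the same grasp; the last joint's range is limited). The gripper opens to 92 mm and grips with 3 to 60 N. Pads are 19 mm wide; open, the fingers measure 130 mm over their backs; the gripper's body (75 mm by 190 mm) begins 47 mm behind the grasp point.
Start: joints at [1.182, 0.342, 1.524, -0, 1.275, -0.146], TCP at [126.204, 509.622, 251.741] pointing down, gripper open.
Joint ranges: [-2.53, 2.53], [-0.77, 2.02], [0.04, 2.7], [-1, 4.14], [0.28, 2.66], [-3.11, 3.11]. Speed limits (rad/s): [2.57, 2.57, 3.14, 3.14, 3.14, 3.14].

## Interface

Orientations are given as [roll, pitch, yaw] about the fixed x, y, z axes, in that order (R = Rz(yaw) Ry(pitch) Rx(roll)).
In Python, from plant import bot gives the robot as it stands. The module is installed in compiled form; this text tells all that it offers.
- The arm moves only by the tool step_arm, never from a script. Its argument "targets" is one flat list of numbers, 7 for each row, row after row: the opening, from 0 (shut) to 1 (fully open), then the shift along the tool's x, y, z each as a share of 100 mm, from -1 to 1, then the turn, a rotation vector about the tool's x, y, z each as a share of pi/4 rad, from -1 to 1. A call has 1 to 20 rows; each row is the pose to reach, as a shift and turn from the pose commanded when the call began, along the tool's axes at that moment; what a row does not reach only later rows make up. A row lasts 1/8 s, in which the tool goes at most 62.5 mm and 10.7 degrees, less where a joint would pass 70% of its speed; a pose out of reach is approached as far as the arm can. A call with a number of a shift or a turn outside -1 to 1 is refused whole. A call with a gripper value outside its range is refused whole. The fingers move at their own pace and stop on an object; the grip force is fixed at half the most. Time passes only in rows, so rows that repeat a pose let the fingers close. It gives the time, the measured TCP pose, the force, the opening and the grip force at its end, in the units of the state.
- bot.get_obs(): the state, without advancing time (a new reading comes with each control period).
- bot.capture(name): name is "scene" or "side" or "wrist"; returns (picture, depth): 420x560x3 uint8, blue, green, red; 420x560 float32, mm along the optical axis (not along the pixel's ray), 0 where there is no reading.
- bot.camera_info(name): a dict with "fx", "fy", "cx", "cy" (pixels), "camera_from_world" (4x4, takes a point from world to camera coordinates); the wrist camera has in their place "hand_eye" (4x4, takes a point from camera to tool coordinates, whose origin is the TCP and whose axes are the flange's). Camera axes: x right, y down, z forward; pixel columns grow to the right and rows downward; lengths in mm; the calibration is good to about 2 mm. A picture is of the moment at which its call begins: read the wrist's pose just before it. camera_info takes no time and is no camera call.
- bot.close_job(): hands the job in; it is judged then, once.
The state is a dict: "time": time; "joint_positions": joint angles; "dq": joint speeds; "tau": joint torques, N m; "tool_pos": TCP position; "tcp_rot": TCP orientation; "contact_force": force on the tool from outside, world axes, zero at the start; "moment": the same for the moment, N m; "grip_width": finger opening in mm; "finger_force": force on a finger pad.
Only numpy, scipy, OpenCV 4.12 (cv2) and the standard library are available. Lean on these libraries where they do the work, as an engineer would, in place of code of your own. Each camera call takes 0.05 s, during which the arm holds its last target. There are 200 camera calls.

## Task

The wooden caddy has been left back to front: turn it round (put it down part-way and take it again if your wrist will not go all the way) and set it on the counter snugly against the front of the tilting skip's frame, squarely and centred, with its low side under the pouring lip. Then push the steel skip right over past its click so that both lemons go into the caddy, without touching the lemons, and ease it back from the other side, gently and without slamming, past the click again until it is fully upright. Leave the caddy with the lemons where it is, and the jug, spice jar and cup undisturbed.

Things in the scene. Friction and masses are not known exactly. Their poses are not given: they have to be found in the camera images.
- tipper: Fixed stand on the counter: wooden base board 184 x 175 x 12 mm with two dark steel cheeks, 147 mm high, that carry the steel skip. Origin on the counter below the hinge; z up, x along the hinge; it pours toward its +y. The base reaches from y = -140 to y = +35 mm. Position and yaw vary.
- tipper_front (a point): Middle of the front edge of the stand's base board, at counter height, 35 mm along the stand's +y from its origin. The low side of the caddy goes against it.
- skip_hinge (a point): Middle of the skip's hinge axis, 115 mm above the counter, straight above the stand's origin. The axis is the stand's x.
- skip (a joint): Hinge angle of the skip (rad): 0 upright, grows as it tips toward the stand's +y, 1.5 = on its tipped stop. A spring click at 0.1 to 0.36 takes about 5 N at the tab's top. Beyond about 0.85 it falls over by itself and stays; coming back, below about 0.75 it sinks by itself, slowly, to 0.36 and must be pressed through the click with 1 to 2 N. Faster than 3.5 rad/s back is a slam.
- skip_tab (a point): Middle of the rounded top edge (radius 5 mm) of the flat push tab on the skip's back wall: 70 mm wide along the hinge, 8 thick, 40 high. Upright: 95 mm behind (stand's -y) and 125 mm above the hinge. It moves on a 157 mm circle round the hinge; tipped: 118 mm in front of and 103 mm above it, tab pointing level to +y. Push from behind to tip, from the front to bring it back.
- skip_lip (a point): Middle of the skip's pouring edge: upright 55 mm in front of and 75 mm above the hinge; tipped about 79 mm in front of and 50 mm below it (65 mm above the counter). The skip is an open sheet-steel bin, 143 mm wide along the hinge, flat floor 97 mm, back wall 85 mm high, sloping front.
- caddy: Loose open wooden caddy, 164 mm along x, 140 along y, 0.35 kg; origin mid-underside, z up. Low side at -y (32 high, 6 thick), high side at +y (80 high, 10 thick: pinch it from above), ends at +-x (6 thick; 48 high, 76 in the half next to the high side), floor 6. In place its axes are parallel to the stand's, same way round, its origin 105 to 120 mm along the stand's +y. It starts half a turn off.
- caddy_low (a point): Middle of the outer face of the caddy's low side, at its top edge (32 mm high): 70 mm along the caddy's -y from its origin.
- caddy_high (a point): Middle of the top edge of the caddy's high side, 80 mm above the underside and 65 mm along the caddy's +y from its origin.
- lemon_a_mid (a point): Centre of a lemon, about 78 x 55 x 56 mm, 0.11 kg; starts in the skip.
- lemon_b_mid (a point): Centre of the other lemon, about 72 x 57 x 58 mm, 0.11 kg; starts in the skip.
- milk_jug_mid (a point): Bystander: centre of a small steel milk jug, 72 x 94 x 80 mm.
- cinnamon_jar_mid (a point): Bystander: centre of a spice jar, 46 mm across, 106 mm high.
- espresso_cup_mid (a point): Bystander: centre of an espresso cup, 68 x 88 x 58 mm.

How it is judged:
By the outcome, as a careful person would: the job done as asked, in the order asked, and still so for the second after the job is handed in, with the robot touching nothing.
It also fails if it takes over 72 s, if anything falls off the work surface, if the arm or the gripper's body presses on something with over 40 N, if the wrist force passes 120 N, or if a joint passes its speed limit or range.

## Working session

There is one attempt and no reset: what is moved stays moved. The work goes in short steps, Python scripts to look and compute and a tool call to move; the robot and the scene stay as the last step left them, time stands still between calls to the robot, and variables do not carry over. Pictures are saved under pics/ and viewed, at most 10 in all, crops included, and the job is handed in when it is done.

Besides the shell and the picture viewer there is one more tool, called as name(argument=value, ...) on one line, values as JSON. step_arm: Moves the arm, as the interface text tells. Shift numbers are shares of 100 mm and turn numbers shares of pi/4 rad, none past 1 either way. Its arguments: {"type":"object","properties":{"targets":{"type":"array"}},"required":["targets"]}

```bash
mkdir -p pics
python3 - <<'E'
from plant import bot
import cv2,numpy as np
o=bot.get_obs();print({k:np.round(v,3).tolist() for k,v in o.items()}, bot.tips_ahead)
for n in("scene","side"):
    p,d=bot.capture(n);cv2.imwrite(f"pics/{n}0.png",p);np.savez(f"{n}0.npz",p=p,d=d)
    i=bot.camera_info(n);print({k:np.round(v,3).tolist() for k,v in i.items()})
print(bot.camera_info("wrist"))
E
```

```text
{'time': 0.0, 'joint_positions': [1.182, 0.343, 1.525, 0.0, 1.275, -0.146], 'dq': [0.001, 0.001, -0.001, -0.0, 0.0, 0.003], 'tau': [0.002, -43.125, -24.422, 0.072, 0.056, -0.0], 'tool_pos': [126.063, 509.254, 251.048], 'tcp_rot': [-3.14, -0.0, 2.899], 'contact_force': [-0.315, 0.283, -0.574], 'moment': [-0.029, 0.041, 0.066], 'finger_force': 0.0, 'grip_width': 91.989} 25.0
{'fx': 514.487, 'fy': 514.487, 'cx': 277.816, 'cy': 210.248, 'camera_from_world': [[-0.591, -0.807, -0.006, 345.499], [-0.61, 0.452, -0.65, 428.344], [0.527, -0.381, -0.76, 1624.278], [0.0, 0.0, 0.0, 1.0]]}
{'fx': 409.615, 'fy': 409.615, 'cx': 278.267, 'cy': 212.435, 'camera_from_world': [[-0.976, -0.216, -0.012, 520.384], [-0.105, 0.522, -0.847, 163.665], [0.189, -0.825, -0.532, 1330.519], [0.0, 0.0, 0.0, 1.0]]}
{'fx': 357.8054544519113, 'fy': 357.8054544519113, 'cx': 275.5510414086746, 'cy': 204.4161090867726, 'hand_eye': array([[-5.50126978e-04, -9.58461191e-01, -2.85222443e-01,
         7.57077245e+01],
       [ 9.99999781e-01, -6.32337632e-04,  1.96142429e-04,
         1.33094561e+00],
       [-3.68351790e-04, -2.85222272e-01,  9.58461329e-01,
        -1.33015498e+02],
       [ 0.00000000e+00,  0.00000000e+00,  0.00000000e+00,
         1.00000000e+00]])}
```

View pics/scene0.png

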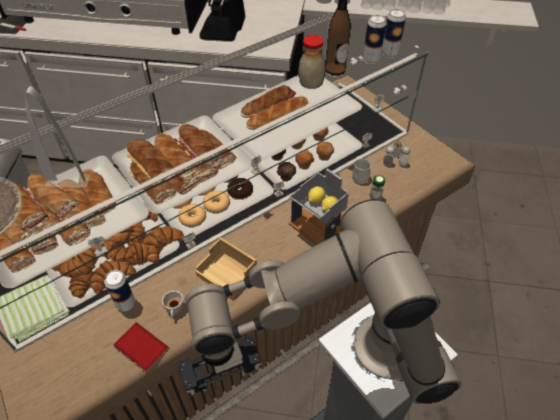

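View pics/side0.png

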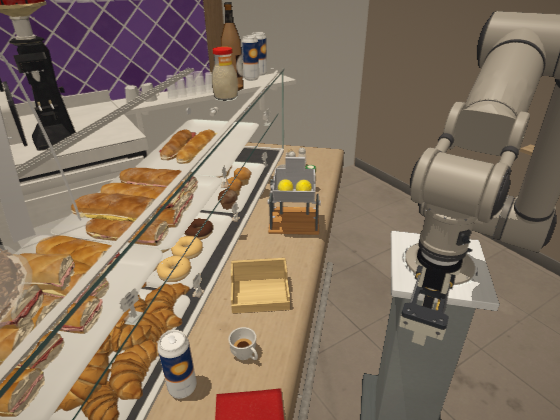

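The scene shows the stand near scene px (318,205), with lemons at (317,195)/(330,203). The caddy is at scene (226,265) and side (260,285), the cup at side (243,345), the jug and jar beyond the stand, and a glass case along the far side. Next I build a top-down height map.

```bash
cat > h.py <<'E'
import numpy as np,cv2
from plant import bot
from scipy.spatial.transform import Rotation as Rn
def cloud(n,p,d,T=None,i=None):
    i=i or bot.camera_info(n)
    v,u=np.nonzero(d>0);z=d[v,u]
    c=np.c_[(u-i["cx"])/i["fx"]*z,(v-i["cy"])/i["fy"]*z,z]
    if T is None: T=np.linalg.inv(i["camera_from_world"])
    return c@T[:3,:3].T+T[:3,3],p[v,u],np.c_[u,v]
def wristT(o):
    T=np.eye(4);T[:3,:3]=Rn.from_euler("xyz",o["tcp_rot"]).as_matrix();T[:3,3]=o["tool_pos"]
    return T@bot.camera_info("wrist")["hand_eye"]
def topview(P,C,x0,x1,y0,y1,s,zmax=400):
    # image: rows = x decreasing downward (up = +x), cols = +y to left
    k=(P[:,0]>x0)&(P[:,0]<x1)&(P[:,1]>y0)&(P[:,1]<y1)&(P[:,2]<zmax)&(P[:,2]>-30)
    P,C=P[k],C[k];o=np.argsort(P[:,2]);P,C=P[o],C[o]
    r=((x1-P[:,0])*s).astype(int);c=((y1-P[:,1])*s).astype(int)
    im=np.zeros((int((x1-x0)*s)+1,int((y1-y0)*s)+1,3),np.uint8);H=np.full(im.shape[:2],np.nan)
    im[r,c]=C;H[r,c]=P[:,2];return im,H
E
python3 - <<'E'
from h import *
A=[];B=[]
for n in("scene","side"):
    f=np.load(n+"0.npz");P,C,_=cloud(n,f["p"],f["d"]);A.append(P);B.append(C)
    # caddy / stand by region
    np.savez(n+"c.npz",P=P,C=C)
out=[]
for P,C in zip(A,B):
    im,H=topview(P,C,250,750,-400,550,.8)
    hc=cv2.applyColorMap(np.uint8(np.clip(np.nan_to_num(H),0,255)),cv2.COLORMAP_JET);hc[np.isnan(H)]=0
    out.append(im if P is A[0] else hc)
im=np.vstack([cv2.resize(x,(760,300)) if 0 else x[:370] for x in out]);
cv2.imwrite("pics/top.png",cv2.resize(im,(min(760,im.shape[1]),590)))
E
```

```text
(no output)
```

View pics/top.png

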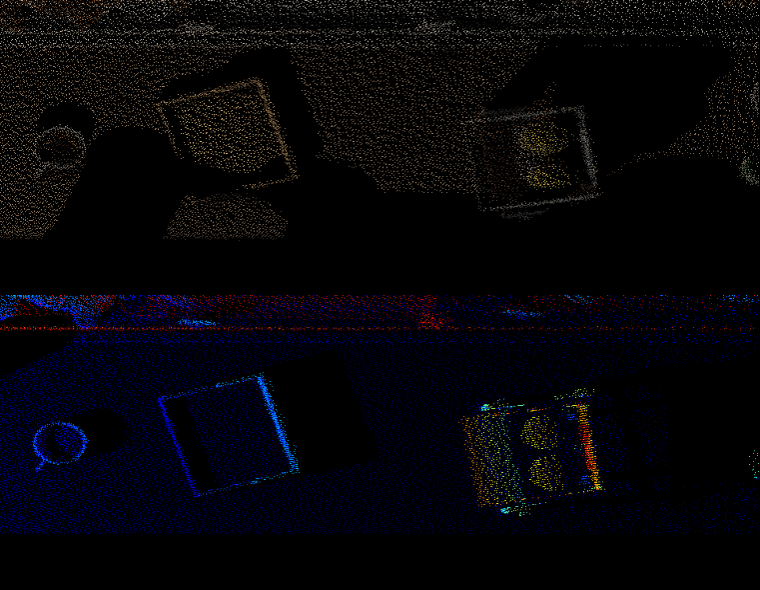

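Run:
```python
from h import *
for n in("scene","side"):
    f=np.load(n+"c.npz");P=f["P"];C=f["C"]
    m=lambda x0,x1,y0,y1,z0,z1:P[(P[:,0]>x0)&(P[:,0]<x1)&(P[:,1]>y0)&(P[:,1]<y1)&(P[:,2]>z0)&(P[:,2]<z1)]
    print(n)
    q=m(480,670,150,370,20,90);print("caddy",len(q),cv2.minAreaRect(q[:,:2].astype(np.float32)))
    for z0,z1 in((8,20),(60,90)):
        q=m(480,670,150,370,z0,z1);print(z0,cv2.minAreaRect(q[:,:2].astype(np.float32)))
    q=m(440,680,-260,-10,225,260);print("tab",len(q),q.mean(0),np.percentile(q,[1,99],axis=0),cv2.minAreaRect(q[:,:2].astype(np.float32)))
    q=m(440,680,-260,-10,5,19);print("base",len(q), cv2.minAreaRect(q[:,:2].astype(np.float32)))
    q=m(440,680,-90,-10,170,196);print("lip",len(q),q.mean(0),cv2.minAreaRect(q[:,:2].astype(np.float32)), np.polyfit(q[:,0],q[:,1],1))
    q=m(440,680,-260,-10,100,260);print("skip",cv2.minAreaRect(q[:,:2].astype(np.float32)))
    for nm,a in (("jug",(480,760,-480,-230)),("cup",(480,670,420,560))):
        q=m(*a,20,130);print(nm,len(q),len(q) and np.percentile(q,[2,50,98],axis=0).round().tolist())
    q=m(400,760,-100,400,-8,8);print("counter x",np.percentile(q[:,0],[1,99]))
```

```text
scene
caddy 664 ((537.54345703125, 265.8428649902344), (156.6173095703125, 145.31680297851562), 16.170692443847656)
8 ((561.677734375, 265.72711181640625), (230.26271057128906, 152.8053436279297), 71.59048461914062)
60 ((561.4490356445312, 209.4501190185547), (164.06021118164062, 60.70554733276367), 36.96152877807617)
tab 94 [ 509.94673442 -185.56899291  236.33732949] [[ 475.3859609  -197.30095009  225.98699569]
 [ 547.10507153 -176.01081972  248.96731388]] ((512.1507568359375, -187.13107299804688), (73.0875473022461, 17.375661849975586), 9.29592514038086)
base 754 ((560.9031372070312, -123.2886962890625), (241.70045471191406, 215.23663330078125), 1.036481499671936)
lip 103 [530.56760811 -52.47643033 184.1501198 ] ((509.215087890625, -46.090110778808594), (56.446136474609375, 129.82228088378906), 76.57716369628906) [-0.16287564 33.9401101 ]
skip ((510.1894836425781, -116.16426849365234), (144.488525390625, 173.410400390625), 1.628831148147583)
jug 700 [[483.0, -461.0, 21.0], [618.0, -398.0, 54.0], [759.0, -259.0, 106.0]]
cup 372 [[483.0, 445.0, 21.0], [527.0, 475.0, 38.0], [551.0, 50
[... 513 characters left out ...]
((512.2852783203125, -186.1965789794922), (67.61839294433594, 14.465603828430176), 11.579756736755371)
base 1135 ((559.9464111328125, -133.64907836914062), (243.2677001953125, 239.4907684326172), 89.78457641601562)
lip 159 [504.88882448 -46.80936346 182.79233598] ((507.7033386230469, -44.636016845703125), (57.86235809326172, 128.19351196289062), 78.41545104980469) [ 3.79225511e-02 -6.59560357e+01]
skip ((515.8240356445312, -113.78755950927734), (161.89134216308594, 173.0733184814453), 5.059603691101074)
jug 266 [[485.0, -465.0, 20.0], [730.0, -365.0, 56.0], [760.0, -241.0, 108.0]]
cup 694 [[485.0, 443.0, 22.0], [520.0, 468.0, 41.0], [548.0, 507.0, 60.0]]
counter x [402.08794707 730.99213994]
```

```bash
cat >> h.py <<'E'
def plan(p,psi,q,psi2,n=None):
    """calls (tool-down) from pose (p,psi) to (q,psi2): shares of shift/turn per call"""
    p=np.array(p,float);q=np.array(q,float)
    for N in range(1,15):
        out=[];a=p.copy();s=psi;ok=True
        for k in range(N):
            t=(k+1)/N;b=p+(q-p)*t;s2=psi+(psi2-psi)*t
            R=np.array([[np.cos(s),np.sin(s),0],[np.sin(s),-np.cos(s),0],[0,0,-1]])
            d=R.T@(b-a)/100;w=-(s2-s)/(np.pi/4)
            d=np.round(d,2);w=round(w,2)
            if max(abs(d).max(),abs(w))>1: ok=False;break
            out.append((d.tolist(),w,int(max(np.ceil(np.linalg.norm(d)*100/62.5),np.ceil(abs(w)*45/10.7)))))
            a=a+R@d*100;s=s-w*np.pi/4
        if ok: break
    for o in out: print(o)
    return a,s
E
python3 -c "
from h import *
o=bot.get_obs()
plan([126.2,509.6,251.7],2.899,[545,215,300],3.435)
plan([126.2,509.6,251.7],2.899,[535,255,260],3.435)"
```

```text
([-0.95, -0.37, -0.1], -0.14, 2)
([-0.91, -0.47, -0.09], -0.13, 2)
([-0.86, -0.57, -0.1], -0.14, 2)
([-0.79, -0.65, -0.1], -0.14, 2)
([-0.71, -0.74, -0.09], -0.13, 2)
([-0.92, -0.3, -0.02], -0.14, 2)
([-0.87, -0.39, -0.01], -0.13, 2)
([-0.84, -0.49, -0.02], -0.14, 2)
([-0.77, -0.57, -0.02], -0.14, 2)
([-0.71, -0.65, -0.01], -0.13, 2)
```

step_arm(targets=[1,-0.5,-0.2,-0.05,0,0,-0.07,1,-0.95,-0.37,-0.1,0,0,-0.14])

```text
time: 0.35
tool_pos: [210.0, 450.0, 261.4]
tcp_rot: [-3.141, -0.0, 3.012]
contact_force: [1.7, 0.3, -1.2]
grip_width: 91.8
finger_force: 0.0
```

step_arm(targets=[1,-0.45,-0.23,-0.05,0,0,-0.07,1,-0.91,-0.47,-0.09,0,0,-0.13])

```text
time: 0.6
tool_pos: [294.5, 391.1, 270.7]
tcp_rot: [-3.141, -0.0, 3.113]
contact_force: [0.2, 0.2, -0.2]
grip_width: 92.2
finger_force: 0.0
```

step_arm(targets=[1,-0.43,-0.28,-0.05,0,0,-0.07,1,-0.86,-0.57,-0.1,0,0,-0.14])

```text
time: 0.85
tool_pos: [378.8, 331.4, 280.6]
tcp_rot: [-3.142, -0.0, -3.061]
contact_force: [-0.3, 0.5, 0.4]
grip_width: 91.8
finger_force: 0.0
```

step_arm(targets=[1,-0.4,-0.32,-0.05,0,0,-0.07,1,-0.79,-0.65,-0.1,0,0,-0.14])

```text
time: 1.1
tool_pos: [462.7, 272.9, 290.6]
tcp_rot: [3.142, -0.001, -2.951]
contact_force: [1.3, 0.6, 0.5]
grip_width: 91.7
finger_force: 0.0
```

step_arm(targets=[1,-0.4,-0.4,-0.05,0,0,-0.07,1,-0.71,-0.74,-0.09,0,0,-0.13,1,-0.71,-0.74,-0.09,0,0,-0.13,1,-0.71,-0.74,-0.09,0,0,-0.13])

```text
time: 1.6
tool_pos: [544.6, 214.9, 299.1]
tcp_rot: [3.141, -0.002, -2.851]
contact_force: [-0.5, 0.0, 0.1]
grip_width: 92.0
finger_force: 0.0
```

Run:
```python
from h import *
o=bot.get_obs();p,d=bot.capture("wrist");cv2.imwrite("pics/w1.png",p)
print(o["time"],o["tool_pos"],o["tcp_rot"],o["joint_positions"])
P,C,_=cloud("wrist",p,d,wristT(o));np.savez("w1.npz",P=P,C=C)
m=lambda x0,x1,y0,y1,z0,z1:P[(P[:,0]>x0)&(P[:,0]<x1)&(P[:,1]>y0)&(P[:,1]<y1)&(P[:,2]>z0)&(P[:,2]<z1)]
q=m(400,690,140,380,-5,5);print("table z",np.median(q[:,2]))
q=m(440,690,140,380,22,90);print("caddy",len(q),cv2.minAreaRect(q[:,:2].astype(np.float32)))
q=m(440,690,140,380,77.5,90);print("high",len(q),q.mean(0),cv2.minAreaRect(q[:,:2].astype(np.float32)))
```

```text
1.6 [544.61559693 214.93978015 299.11431882] [ 3.14100227e+00 -1.52920623e-03 -2.85093994e+00] [ 2.44774070e-01  4.26892912e-01  1.26354959e+00  5.23273411e-04
  1.45270484e+00 -1.61673658e+00]
table z 0.14124370070916825
caddy 5191 ((533.9166870117188, 262.597900390625), (163.28753662109375, 140.20574951171875), 16.786470413208008)
high 1500 [548.2392937  199.32095805  79.72907155] ((546.5394897460938, 219.28134155273438), (162.57798767089844, 54.7172966003418), 19.082923889160156)
```

View pics/w1.png

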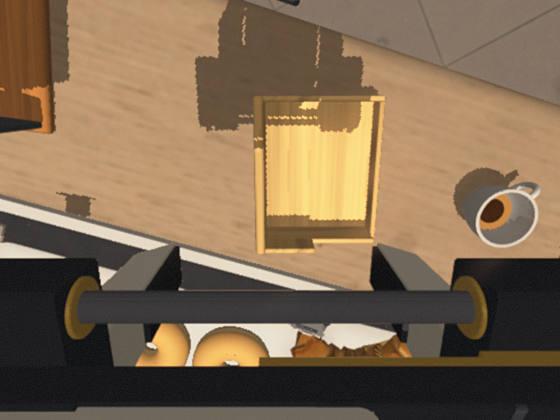

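The caddy fits well: 163.3 x 140.2 mm, centre (533.9, 262.6), angle 16.8°. The high wall is at wrist px column ~260. The cup is at right (505,215). Now descending on the high wall.

```bash
python3 -c "
from h import *
a,s=plan([545,215,300],3.432,[552.7,200.4,68],3.4346)
print(a,s)"
```

```text
([-0.01, -0.05, 0.77], -0.0, 2)
([-0.01, -0.06, 0.78], -0.0, 2)
([-0.01, -0.05, 0.77], -0.0, 2)
[552.45586256 200.52899059  68.        ] 3.432
```

step_arm(targets=[1,-0.03,-0.16,0.4,0,0,0,1,-0.03,-0.16,0.9,0,0,0,1,-0.03,-0.16,1,0,0,0])

```text
time: 2.02
tool_pos: [550.1, 200.9, 197.0]
tcp_rot: [3.141, -0.006, -2.849]
contact_force: [-0.6, -1.0, 1.0]
grip_width: 91.8
finger_force: 0.0
```

step_arm(targets=[1,0,0,0.45,0,0,0,1,0,0,0.9,0,0,0,1,0,0,1,0,0,0])

```text
time: 2.4
tool_pos: [551.5, 200.9, 98.8]
tcp_rot: [3.141, -0.003, -2.849]
contact_force: [0.3, -0.3, 0.9]
grip_width: 91.8
finger_force: 0.0
```

step_arm(targets=[1,0,0,0.32,0,0,0,1,0,0,0.32,0,0,0,0,0,0,0.32,0,0,0,0,0,0,0.32,0,0,0,0,0,0,0.32,0,0,0,0,0,0,0.32,0,0,0,0,0,0,0.32,0,0,0,0,0,0,0.32,0,0,0])

```text
time: 3.4
tool_pos: [552.7, 200.3, 67.7]
tcp_rot: [3.142, -0.0, -2.85]
contact_force: [0.2, -0.1, -0.4]
grip_width: 36.5
finger_force: 0.0
```

step_arm(targets=[0,0,0,0,0,0,0,0,0,0,0,0,0,0,0,0,0,0,0,0,0,0,0,0,0,0,0,0,0,0,0,0,0,0,0])

```text
time: 4.03
tool_pos: [552.7, 200.3, 67.7]
tcp_rot: [3.142, -0.0, -2.85]
contact_force: [0.5, -0.3, -0.1]
grip_width: 9.9
finger_force: 30.0
```

Run:
```python
from h import *
f=np.load("w1.npz");P,C=f["P"],f["C"]
m=lambda x0,x1,y0,y1,z0,z1:(P[:,0]>x0)&(P[:,0]<x1)&(P[:,1]>y0)&(P[:,1]<y1)&(P[:,2]>z0)&(P[:,2]<z1)
q=P[m(380,650,-160,0,8,16)];print(len(q),q.min(0),q.max(0))
# front edge: max y per x-bin
for x in range(400,600,15):
    k=q[(q[:,0]>x)&(q[:,0]<x+15)]
    if len(k):print(x,k[:,1].max().round(1),len(k))
```

```text
5995 [ 446.30857198 -112.32674865    8.00851232] [589.64697144 -44.88151591  15.97601113]
445 -64.1 339
460 -62.5 733
475 -59.9 724
490 -57.2 715
505 -55.0 710
520 -52.7 707
535 -50.8 691
550 -47.7 688
565 -44.9 594
580 -45.9 94
```

Run:
```python
from h import *
f=np.load("w1.npz");P=f["P"]
k=(P[:,0]>380)&(P[:,0]<650)&(P[:,1]>-160)&(P[:,1]<0)&(P[:,2]>9)&(P[:,2]<15)
q=P[k]
pts=[]
for x in range(462,576,6):
    b=q[(q[:,0]>x)&(q[:,0]<x+6)];j=b[:,1].argsort()[-3:];pts.append(b[j].mean(0)[:2])
s,c=np.polyfit(*np.array(pts).T,1);a=np.arctan(s);print("front yaw",np.degrees(a))
ex=np.array([np.cos(a),np.sin(a)]);ey=np.array([-ex[1],ex[0]])
u=q[:,:2]@ex;v=q[:,:2]@ey
print("front v",np.percentile(v,[98,99.5,99.9]),"resid",np.std(np.array(pts)@ey))
for v0 in range(int(v.min())+2,int(v.max())-3,8):
    b=u[(v>v0)&(v<v0+8)];print(v0,np.sort(b)[-3:].round(1),len(b))
# side-cam tab/cheeks in this frame
f=np.load("sidec.npz");S=f["P"];k=(S[:,0]>440)&(S[:,0]<640)&(S[:,1]>-260)&(S[:,1]<-20)
for z0,z1 in((228,250),(150,186),(125,149)):
    b=S[k&(S[:,2]>z0)&(S[:,2]<z1)];print(z0,np.percentile(b[:,:2]@ex,[0.5,1,50,99,99.5]).round(1),np.percentile(b[:,:2]@ey,[1,50,99]).round(1))
m=492.6*ex;print("frame",ex,ey,np.array([492.6,-60.1])@ex,np.array([492.6,-60.1])@ey)
```

```text
front yaw 8.885880902609939
front v [-135.74422673 -134.9131     -134.2419245 ] resid 0.18495843739396656
-188 [557.6 557.9 558.1] 575
-180 [557.8 558.1 558.1] 876
-172 [557.9 558.  570.7] 873
-164 [570.4 570.9 571.2] 886
-156 [570.5 570.9 571. ] 925
-148 [570.6 570.8 571.3] 948
-140 [569.4 570.4 570.8] 751
228 [443.7 443.7 475.6 511.1 511.2] [-269.8 -262.  -256. ]
150 [409.7 412.7 482.1 544.1 544.8] [-270.  -206.9 -119. ]
125 [408.8 408.8 499.4 567.1 567.3] [-274.9 -162.3 -143.3]
frame [0.98799796 0.15446692] [-0.15446692  0.98799796] 477.4043330896933 -135.46908410107875
```

```bash
python3 -c "
from h import *
a,s=plan([552.5,200.5,68],3.433,[552.5,200.5,100],3.433)
a,s=plan(a,s,[475,215,140],3.433)
print('rot');a,s=plan(a,s,[471.5,140,130],.1553);print(a,s)
a,s=plan(a,s,[471.5,82,100],.1553);print(a,s)
"
```

```text
([0.0, 0.0, -0.32], -0.0, 1)
([0.7, 0.36, -0.4], -0.0, 2)
rot
([0.05, -0.14, 0.02], 0.83, 4)
([-0.05, -0.14, 0.02], 0.84, 4)
([-0.12, -0.09, 0.02], 0.83, 4)
([-0.15, 0.01, 0.02], 0.84, 4)
([-0.11, 0.1, 0.02], 0.83, 4)
[471.82335053 140.33954616 130.        ] 0.15788965863264104
([-0.09, 0.58, 0.3], 0.0, 2)
[472.0548979   81.64588053 100.        ] 0.15788965863264104
```

step_arm(targets=[0,0,0,-0.2,0,0,0,0,0,0,-0.32,0,0,0,0,0.3,0.15,-0.5,0,0,0,0,0.7,0.36,-0.72,0,0,0,0,0.7,0.36,-0.72,0,0,0])

```text
time: 4.65
tool_pos: [473.2, 215.4, 141.1]
tcp_rot: [3.141, 0.0, -2.848]
contact_force: [0.3, 0.7, -2.9]
grip_width: 9.5
finger_force: 30.0
```

step_arm(targets=[0,0.01,-0.03,0,0,0,0.2,0,0.03,-0.07,0.01,0,0,0.4,0,0.04,-0.1,0.01,0,0,0.6,0,0.05,-0.14,0.02,0,0,0.83])

```text
time: 5.15
tool_pos: [475.0, 199.6, 137.4]
tcp_rot: [-3.142, -0.0, 2.775]
contact_force: [0.8, 0.6, -2.7]
grip_width: 9.7
finger_force: 30.0
```

step_arm(targets=[0,-0.01,-0.03,0,0,0,0.2,0,-0.03,-0.07,0.01,0,0,0.4,0,-0.04,-0.1,0.01,0,0,0.6,0,-0.05,-0.14,0.02,0,0,0.84])

```text
time: 5.65
tool_pos: [474.8, 184.7, 135.3]
tcp_rot: [-3.141, -0.0, 2.116]
contact_force: [-0.0, -0.3, -3.0]
grip_width: 9.8
finger_force: 30.0
```

step_arm(targets=[0,-0.03,-0.02,0,0,0,0.2,0,-0.06,-0.04,0.01,0,0,0.4,0,-0.09,-0.07,0.01,0,0,0.6,0,-0.12,-0.09,0.02,0,0,0.83])

```text
time: 6.15
tool_pos: [473.3, 169.7, 133.4]
tcp_rot: [-3.141, -0.0, 1.464]
contact_force: [0.7, -1.3, -3.5]
grip_width: 9.9
finger_force: 30.0
```

step_arm(targets=[0,-0.04,0,0,0,0,0.2,0,-0.08,0,0.01,0,0,0.4,0,-0.11,0.01,0.01,0,0,0.6,0,-0.15,0.01,0.02,0,0,0.84])

```text
time: 6.65
tool_pos: [473.0, 154.7, 131.4]
tcp_rot: [-3.142, -0.0, 0.805]
contact_force: [0.2, 0.0, -2.9]
grip_width: 10.4
finger_force: 30.0
```

step_arm(targets=[0,-0.03,0.03,0,0,0,0.2,0,-0.06,0.05,0.01,0,0,0.4,0,-0.09,0.08,0.01,0,0,0.6,0,-0.11,0.1,0.02,0,0,0.83,0,-0.11,0.1,0.02,0,0,0.83,0,-0.11,0.1,0.02,0,0,0.83])

```text
time: 7.4
tool_pos: [472.4, 140.1, 129.6]
tcp_rot: [-3.141, -0.0, 0.163]
contact_force: [-0.0, 0.3, -3.4]
grip_width: 10.0
finger_force: 30.0
```

Run:
```python
from h import *
o=bot.get_obs();print(o["time"],o["tool_pos"],o["tcp_rot"],o["joint_positions"],o["contact_force"],o["grip_width"],o["finger_force"])
p,d=bot.capture("wrist");cv2.imwrite("pics/w2.png",p)
P,C,_=cloud("wrist",p,d,wristT(o))
a=np.radians(8.886);ex=np.array([np.cos(a),np.sin(a)]);ey=np.array([-ex[1],ex[0]])
u=P[:,:2]@ex;v=P[:,:2]@ey
k=(P[:,2]>9)&(P[:,2]<15)&(v>-200)&(v<-120)&(u>360)&(u<590)
print("base",k.sum(),np.percentile(u[k],[.5,99.5]),np.percentile(v[k],[99.5]))
k=(P[:,2]>135-8)&(P[:,2]<152)&(v>30)&(v<110)&(u>380)&(u<590)
print("high",k.sum(),np.percentile(u[k],[.5,99.5]),np.percentile(v[k],[1,50,99]),np.median(P[k,2]))
k=(P[:,2]>80)&(P[:,2]<160)&(v>-100)&(v<150)
if k.sum()>20:print(cv2.minAreaRect(P[k][:,:2].astype(np.float32)))
p,d=bot.capture("side");cv2.imwrite("pics/s2.png",p)
cv2.imwrite("pics/m2.png",np.hstack([cv2.resize(cv2.imread("pics/w2.png"),(400,300)),cv2.resize(p[100:300,180:440],(390,300))]))
```

```text
7.4 [472.36962381 140.10059827 129.61002801] [-3.14145385e+00 -1.33521317e-04  1.62982225e-01] [1.32550798e-01 4.23186277e-01 1.77955198e+00 1.76996214e-04
 9.38725168e-01 1.54026033e+00] [-0.04710403  0.26601626 -3.40806031] 9.963646255374327 29.998829662799835
base 1873 [388.81314589 523.45794442] [-134.45758482]
high 9441 [467.78444377 573.85144603] [31.58130233 65.300503   74.73979005] 141.23816437429375
((486.97479248046875, 85.7204360961914), (159.6682586669922, 157.08627319335938), 9.276888847351074)
```

View pics/m2.png

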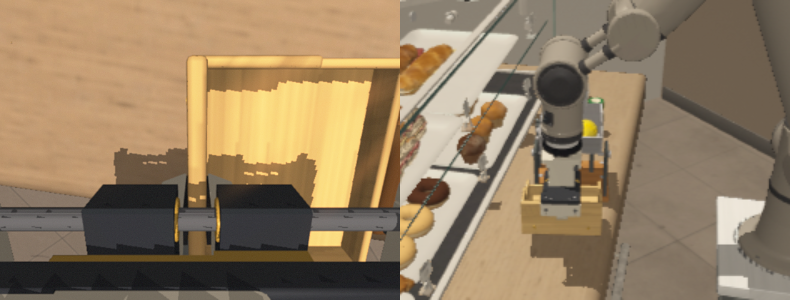

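Run:
```python
from h import *
o=bot.get_obs();p,d=bot.capture("wrist")
P,C,_=cloud("wrist",p,d,wristT(o))
t=o["tool_pos"];a=o["tcp_rot"][2];ex=np.array([np.cos(a),np.sin(a)]);ey=np.array([-ex[1],ex[0]])
u=(P[:,:2]-t[:2])@ex;v=(P[:,:2]-t[:2])@ey
k=(P[:,2]>133)&(P[:,2]<146)&(abs(v)<20);print("end rel",np.percentile(u[k],[95,98,99,99.8]),np.percentile(v[k&(u>20)],[.5,50,99.5]))
for v0 in range(-64,10,12):
    kk=(P[:,2]>100)&(P[:,2]<146)&(v>v0)&(v<v0+8)&(u>40)&(u<100);
    if kk.sum()>5: print(v0,np.percentile(u[kk],[1,50,99]).round(1),np.median(P[kk,2]))
k=(P[:,2]>75)&(P[:,2]<100)&(v<-110)&(v>-160)&(u>-90)&(u<90);print("low",k.sum(),np.percentile(v[k],[.5,50]),np.percentile(u[k],[.5,99.5]),np.percentile(P[k,2],[5,95]))
```

```text
end rel [83.68086011 84.65748004 85.02632455 85.36677078] [-19.41791361  -0.0519446    5.74513061]
-64 [79.5 82.1 85.1] 137.3089685359792
-52 [79.4 82.4 85.4] 137.55153993641835
-40 [79.4 82.4 85.4] 137.59860526834476
-28 [79.4 82.4 85.4] 137.6500836923579
-16 [79.4 82.4 85.4] 137.696130914992
-4 [40.5 64.5 84.8] 141.73390626817582
low 8382 [-133.56823863 -128.26911042] [-73.24751992  78.68395936] [76.27930909 94.14891365]
```

step_arm(targets=[0,-0.05,0.3,0,0,0,0.01,0,-0.1,0.58,0.05,0,0,0.01,0,-0.1,0.58,0.3,0,0,0.01,0,-0.1,0.58,0.5,0,0,0.01,0,-0.1,0.58,0.58,0,0,0.01,0,-0.1,0.58,0.61,0,0,0.01,0,-0.1,0.58,0.61,0,0,0.01,0,-0.1,0.58,0.61,0,0,0.01])

```text
time: 8.55
tool_pos: [471.9, 81.4, 69.3]
tcp_rot: [3.141, -0.001, 0.152]
contact_force: [-0.6, -0.5, -2.4]
grip_width: 9.7
finger_force: 30.0
```

Run:
```python
from h import *
o=bot.get_obs();t=o["tool_pos"];print(t,o["tcp_rot"],o["contact_force"])
a=np.radians(8.886);print("u",t[0]*np.cos(a)+t[1]*np.sin(a),"v",-t[0]*np.sin(a)+t[1]*np.cos(a))
```

```text
[471.88133032  81.39630868  69.32355586] [ 3.14148489e+00 -1.33325616e-03  1.52246583e-01] [-0.60300633 -0.47256005 -2.44572972]
u 478.79084489437065 v 7.528334195940843
```

step_arm(targets=[0,0,0.03,0.01,0,0,0,0,0,0.06,0.01,0,0,0,0,0,0.06,0.01,0,0,0])

```text
time: 8.93
tool_pos: [472.5, 75.1, 67.8]
tcp_rot: [-3.142, -0.0, 0.151]
contact_force: [0.8, -0.0, -2.0]
grip_width: 9.7
finger_force: 30.0
```

step_arm(targets=[0,0,0.01,0,0,0,0,0,0,0.02,0,0,0,0,0,0,0.02,0,0,0,0])

```text
time: 9.3
tool_pos: [472.7, 73.3, 67.8]
tcp_rot: [-3.142, -0.0, 0.152]
contact_force: [0.8, 0.3, -2.3]
grip_width: 9.6
finger_force: 30.0
```

step_arm(targets=[0,0,0.01,0.01,0,0,0,0,0,0.02,0.01,0,0,0,0,0,0.02,0.01,0,0,0])

```text
time: 9.68
tool_pos: [472.5, 73.0, 67.6]
tcp_rot: [-3.139, -0.0, 0.152]
contact_force: [-4.8, 11.3, 9.1]
grip_width: 9.4
finger_force: 30.0
```

step_arm(targets=[0,0,-0.01,-0.01,0,0,0,0,0,-0.01,-0.01,0,0,0,0.5,0,-0.01,-0.01,0,0,0,0.5,0,-0.01,-0.01,0,0,0,0.5,0,-0.01,-0.01,0,0,0,0.5,0,-0.01,-0.01,0,0,0])

```text
time: 10.42
tool_pos: [472.9, 72.2, 67.7]
tcp_rot: [3.142, -0.0, 0.152]
contact_force: [-0.6, 0.1, -0.5]
grip_width: 43.8
finger_force: 0.0
```

step_arm(targets=[0.5,0,0,-0.4,0,0,0,0.5,0,0,-0.9,0,0,0,0.5,0,0,-1,0,0,0,0.5,0,0,-1,0,0,0])

```text
time: 10.92
tool_pos: [472.9, 72.4, 167.9]
tcp_rot: [3.141, -0.001, 0.152]
contact_force: [0.0, -0.7, -1.3]
grip_width: 45.8
finger_force: 0.0
```

step_arm(targets=[0.2,0,-0.4,-0.4,0,0,0,0.2,0,-0.8,-0.9,0,0,0,0,0,-0.8,-1,0,0,0,0,0,-0.8,-1,0,0,0,0,0,-0.8,-1,0,0,0])

```text
time: 11.55
tool_pos: [460.0, 150.5, 265.5]
tcp_rot: [3.141, 0.004, 0.151]
contact_force: [-0.8, 0.1, -0.3]
grip_width: 2.1
finger_force: 0.0
```

Run:
```python
from h import *
o=bot.get_obs();print(o["time"],o["tool_pos"],o["tcp_rot"],o["joint_positions"],o["grip_width"])
p,d=bot.capture("wrist");cv2.imwrite("pics/w3.png",p)
P,C,_=cloud("wrist",p,d,wristT(o));np.savez("w3.npz",P=P)
a=np.radians(8.886);ex=np.array([np.cos(a),np.sin(a)]);ey=np.array([-ex[1],ex[0]])
u=P[:,:2]@ex;v=P[:,:2]@ey
k=(P[:,2]>9)&(P[:,2]<15)&(v>-160)&(v<-136)&(u>360)&(u<620)
if k.any():print("base",k.sum(),np.percentile(u[k],[.2,99.8]),np.percentile(v[k],[99.5]))
k=(P[:,2]>22)&(P[:,2]<90)&(v>-145)&(v<90)&(u>350)&(u<620)
print("caddy",k.sum(),cv2.minAreaRect(P[k][:,:2].astype(np.float32)),np.percentile(u[k],[.1,99.9]),np.percentile(v[k],[.1,99.9]))
for v0 in (-125,-100,-80,-40,-20,0):
  kk=k&(v>v0)&(v<v0+10);print(v0,np.percentile(u[kk],[.3,99.7]).round(1))
k=(P[:,2]>175)&(P[:,2]<197)&(v<-90)
if k.any():print("lip",k.sum(),np.percentile(u[k],[.3,99.7]),np.percentile(v[k],[98]))
```

```text
11.55 [460.03412279 150.5218874  265.52769694] [3.14142426 0.00407446 0.15079975] [ 1.57800458e-01  2.57700133e-01  1.60501606e+00 -1.45871626e-04
  1.28295201e+00  1.57783839e+00] 2.1278227074832485
base 1994 [400.10868163 570.55225349] [-137.0206105]
caddy 8681 ((484.1136169433594, 6.04779052734375), (172.17910766601562, 152.38027954101562), 8.887483596801758) [394.61974028 565.2109291 ] [-144.86387519    6.22964508]
-125 [400.7 563.1]
-100 [401.  563.2]
-80 [399.8 563.3]
-40 [403.4 562.9]
-20 [404.8 563. ]
0 [403.4 563. ]
```

View pics/w3.png

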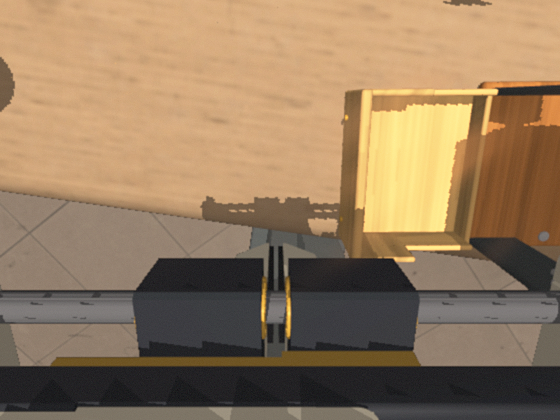

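The caddy is square against the base: the low side meets the board at px (487,170), and the right ends are at rows 90 and 82, so it is about 2 mm off-centre. Now I'll cross over the skip, high, to get behind the tab.

```bash
cat >> h.py <<'E'
A=np.radians(8.886);EX=np.array([np.cos(A),np.sin(A)]);EY=np.array([-EX[1],EX[0]])
def w(u,ys,z): # stand coords: u absolute, ys from hinge, z
    q=u*EX+(ys-169.5)*EY;return np.r_[q,z]
E
python3 - <<'E'
from h import *
o=bot.get_obs();s=o["tcp_rot"][2]
a,s=plan(o["tool_pos"],s,w(478,60,325),.1551);a,s=plan(a,s,w(478,-138,325),.1551);print(a)
a,s=plan(a,s,w(478,-138,246),.1551);print(a,w(478,-138,246))
for t in np.arange(0,1.2,.1):
    y,z=-99,105;Y=y*np.cos(t)+z*np.sin(t);Z=115-y*np.sin(t)+z*np.cos(t);print(t.round(1),(Y-19+138).round(0),(-(Z-220)).round(0))
E
```

```text
([0.0, 0.94, -0.3], np.float64(-0.0), 2)
([0.01, 0.93, -0.29], np.float64(-0.01), 2)
([-0.0, 0.99, -0.0], np.float64(0.0), 2)
([-0.01, 0.99, -0.0], np.float64(0.0), 2)
[ 519.42191162 -229.92314641  324.71351017]
([0.0, 0.0, 0.79], np.float64(0.0), 2)
[ 519.42191162 -229.92314641  245.71351017] [ 519.76208211 -229.97310277  246.        ]
0.0 20.0 -0.0
0.1 31.0 -9.0
0.2 43.0 -18.0
0.3 55.0 -25.0
0.4 69.0 -30.0
0.5 82.0 -35.0
0.6 97.0 -38.0
0.7 111.0 -39.0
0.8 125.0 -39.0
0.9 140.0 -38.0
1.0 154.0 -35.0
1.1 168.0 -31.0
```

step_arm(targets=[0,0,0.4,-0.2,0,0,0,0,0,0.94,-0.3,0,0,0])

```text
time: 11.85
tool_pos: [474.9, 57.5, 297.1]
tcp_rot: [-3.141, 0.001, 0.153]
contact_force: [0.3, -0.7, 0.4]
grip_width: 0.3
finger_force: 0.0
```

step_arm(targets=[0,0,0.45,-0.2,0,0,0,0,0,0.93,-0.29,0,0,-0.01])

```text
time: 12.1
tool_pos: [489.0, -35.6, 326.4]
tcp_rot: [-3.141, 0.001, 0.159]
contact_force: [0.1, -0.0, -0.7]
grip_width: 0.3
finger_force: 0.0
```

step_arm(targets=[0,0,0.5,0,0,0,0,0,0,0.99,0,0,0,0])

```text
time: 12.35
tool_pos: [504.3, -133.5, 325.4]
tcp_rot: [-3.14, 0.002, 0.158]
contact_force: [-0.2, 0.6, -0.5]
grip_width: 0.4
finger_force: 0.0
```

step_arm(targets=[0,0,0.5,0,0,0,0,0,0,0.99,0,0,0,0,0,0,0.99,0,0,0,0,0,0,0.99,0,0,0,0])

```text
time: 12.85
tool_pos: [519.9, -229.0, 325.4]
tcp_rot: [-3.14, 0.002, 0.158]
contact_force: [-0.0, 0.5, -0.1]
grip_width: 0.7
finger_force: 0.0
```

Run:
```python
from h import *
o=bot.get_obs();t=o["tool_pos"];print(t,o["tcp_rot"],o["contact_force"],"u",t[:2]@EX,"ys",t[:2]@EY+169.5)
p,d=bot.capture("wrist");cv2.imwrite("pics/w4.png",p)
P,C,_=cloud("wrist",p,d,wristT(o));u=P[:,:2]@EX;y=P[:,:2]@EY+169.5
k=(P[:,2]>222)&(P[:,2]<250)&(abs(y+95)<35)&(u>420)&(u<540);print("tab",k.sum(),np.percentile(u[k],[1,99]),np.percentile(y[k],[1,50,99]),np.percentile(P[k,2],[1,50,99]))
```

```text
[ 519.92359582 -228.99628765  325.40825754] [-3.13955341e+00  1.73958656e-03  1.58483957e-01] [-0.04856883  0.51240984 -0.11608531] u 478.3104627960134 ys -137.05985782098548
tab 1679 [455.15961681 514.7934193 ] [-100.52082144  -97.25426516  -91.06146372] [222.54051666 243.532696   245.92995685]
```

View pics/w4.png

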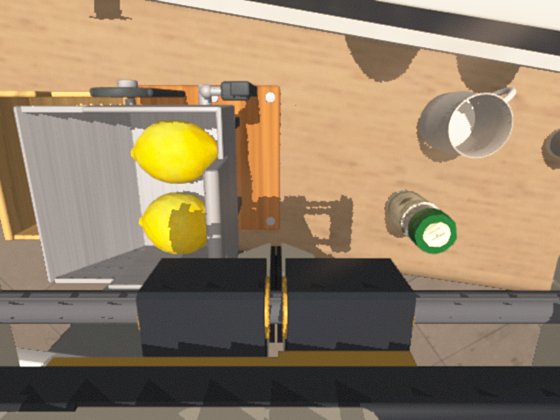

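The lemons sit in the skip at px (175,150) and (175,220). The tab ridge is at col ~213 and the closed fingers at col ~275 are clear behind it. The jar (435,230) and jug (470,125) are well away.

step_arm(targets=[0,0,0,0.4,0,0,0,0,0,0,0.79,0,0,0,0,0,0,0.79,0,0,0,0,0,-0.1,0.79,0,0,0,0,0,-0.14,0.79,0,0,0,0,0,-0.17,0.79,0,0,0])

```text
time: 13.65
tool_pos: [518.2, -211.7, 249.1]
tcp_rot: [3.14, -0.002, 0.16]
contact_force: [-0.3, -0.6, -0.1]
grip_width: 0.6
finger_force: 0.0
```

step_arm(targets=[0,0,-0.07,-0.04,0,0,0,0,0,-0.14,-0.09,0,0,0,0,0,-0.2,-0.13,0,0,0,0,0,-0.26,-0.18,0,0,0,0,0,-0.32,-0.22,0,0,0,0,0,-0.38,-0.25,0,0,0])

```text
time: 14.4
tool_pos: [511.5, -173.9, 272.8]
tcp_rot: [-3.141, 0.0, 0.16]
contact_force: [1.5, -2.0, -1.2]
grip_width: 0.1
finger_force: 0.9
```

step_arm(targets=[0,0,-0.07,-0.03,0,0,0,0,0,-0.14,-0.05,0,0,0,0,0,-0.21,-0.08,0,0,0,0,0,-0.28,-0.1,0,0,0,0,0,-0.35,-0.12,0,0,0,0,0,-0.42,-0.13,0,0,0,0,0,-0.49,-0.14,0,0,0,0,0,-0.56,-0.14,0,0,0,0,0,-0.63,-0.14,0,0,0,0,0,-0.7,-0.14,0,0,0])

```text
time: 15.65
tool_pos: [500.5, -104.9, 286.6]
tcp_rot: [-3.141, -0.0, 0.16]
contact_force: [0.6, -0.8, 0.6]
grip_width: 0.1
finger_force: 0.3
```

step_arm(targets=[0,0,-0.07,0.01,0,0,0,0,0,-0.15,0.01,0,0,0,0,0,-0.22,0.03,0,0,0,0,0,-0.29,0.04,0,0,0,0,0,-0.29,0.04,0,0,0,0,0,-0.29,0.04,0,0,0])

```text
time: 16.4
tool_pos: [496.1, -76.9, 282.7]
tcp_rot: [3.142, -0.0, 0.16]
contact_force: [-0.8, -0.7, -0.2]
grip_width: 1.0
finger_force: 0.0
```

Run:
```python
from h import *
o=bot.get_obs();t=o["tool_pos"];print(t,o["contact_force"],"ys",t[:2]@EY+169.5)
p,d=bot.capture("side");P,C,_=cloud("side",p,d)
q=bot.capture("scene")[0]
cv2.imwrite("pics/m5.png",np.hstack([cv2.resize(p[110:290,200:380],(400,400)),cv2.resize(q[150:300,200:350],(390,400))]))
```

```text
[496.0518317  -76.90833092 282.7204642 ] [-0.75005374 -0.65095241 -0.24758219] ys 16.89013136734104
```

View pics/m5.png

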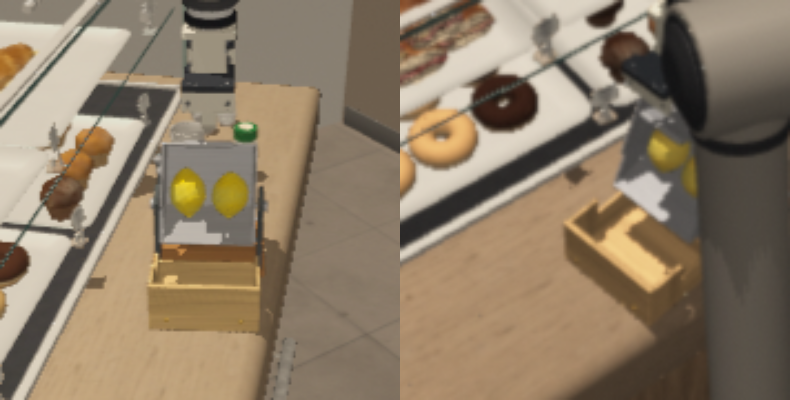

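The skip is tipped about 1 rad, with the lemons still on the back wall at (188,190) and (230,193). I'll check whether it is still falling.

step_arm(targets=[0,0,0,-0.05,0,0,0,0,0,0,-0.1,0,0,0,0,0,0,-0.1,0,0,0,0,0,0,-0.1,0,0,0])

```text
time: 17.0
tool_pos: [496.0, -76.9, 292.7]
tcp_rot: [-3.142, -0.0, 0.16]
contact_force: [-0.4, 0.5, -0.1]
grip_width: 0.6
finger_force: 0.0
```

```bash
cat >> h.py <<'E'
def look(n="side"):
    p,d=bot.capture(n);P,C,_=cloud(n,p,d);H=cv2.cvtColor(C[None],cv2.COLOR_BGR2HSV)[0].astype(int)
    u=P[:,:2]@EX;y=P[:,:2]@EY+169.5
    r=(abs(u-478)<110)&(y>-160)&(y<220)
    L=r&(H[:,0]>23)&(H[:,0]<34)&(H[:,1]>190)&(H[:,2]>110)
    print("lemon",L.sum(),np.c_[u,y,P[:,2]][L].mean(0) if L.any() else "")
    g=r&(H[:,1]<70)&(P[:,2]>60)&(P[:,2]<300)&(abs(u-478)<33)&(y>-110)
    Q=np.c_[y,P[:,2]][g];
    if len(Q): print("grey yz pct",np.percentile(Q,[1,25,50,75,99],axis=0).round().tolist())
    return p,d,u,y,P[:,2],H
E
python3 - <<'E'
from h import *
p,d,*_=look();cv2.imwrite("pics/s6.png",p[110:290,200:380])
E
```

```text
lemon 258 [503.84073047 116.34521595  99.27865569]
grey yz pct [[-5.0, 69.0], [10.0, 100.0], [36.0, 134.0], [67.0, 219.0], [123.0, 295.0]]
```

step_arm(targets=[0,0,-0.45,-0.05,0,0,0,0,0,-0.9,-0.05,0,0,0,0,0,-0.9,-0.05,0,0,0])

```text
time: 17.42
tool_pos: [481.1, 14.3, 297.8]
tcp_rot: [-3.141, -0.0, 0.163]
contact_force: [-0.3, -0.6, -0.4]
grip_width: 0.5
finger_force: 0.0
```

step_arm(targets=[0,0,-0.4,0,0,0,0,0,0,-0.7,0,0,0,0,0,0,-0.7,0,0,0,0,0,0,-0.7,0,0,0,0])

```text
time: 17.92
tool_pos: [470.8, 80.2, 297.6]
tcp_rot: [3.141, 0.0, 0.159]
contact_force: [0.6, -0.2, 0.2]
grip_width: 0.4
finger_force: 0.0
```

Run:
```python
from h import *
o=bot.get_obs();t=o["tool_pos"];print(t,o["contact_force"],"u",t[:2]@EX,"ys",t[:2]@EY+169.5)
p,d,*_=look()
q,dd=bot.capture("wrist")
P,C,_=cloud("wrist",q,dd,wristT(o));u=P[:,:2]@EX;y=P[:,:2]@EY+169.5;z=P[:,2]
k=(z>190)&(z<240)&(y>40)&(y<140)&(abs(u-478)<60);print("tab",k.sum(),k.sum() and np.percentile(np.c_[u,y,z][k],[1,50,99],axis=0).round(1).tolist())
cv2.imwrite("pics/m7.png",np.hstack([cv2.resize(p[110:290,200:380],(330,330)),cv2.resize(q,(440,330))]))
```

```text
[470.8249982   80.16986859 297.6115245 ] [ 0.63034514 -0.19205591  0.19823232] u 477.5577443109696 ys 175.97978482325505
lemon 93 [476.445304   121.52129978  61.18800447]
grey yz pct [[-3.0, 69.0], [16.0, 92.0], [47.0, 117.0], [76.0, 218.0], [193.0, 296.0]]
tab 15977 [[435.6, 40.7, 214.4], [488.5, 73.9, 219.1], [536.5, 121.9, 223.7]]
```

View pics/m7.png

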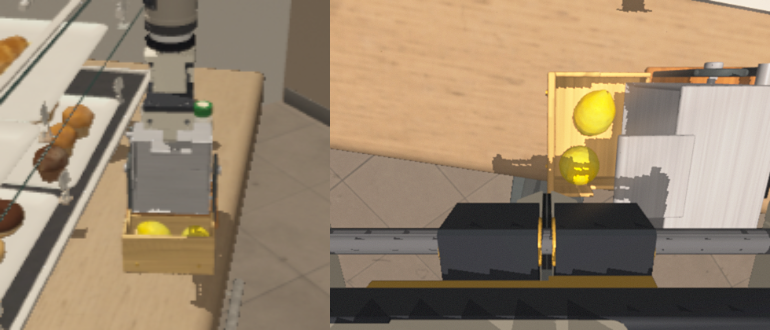

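Both lemons are in the caddy (wrist crop (595,112), (580,163)). The skip is on its tipped stop, with the tab end at ys≈122, z≈219. I'm descending in front of the tab.

step_arm(targets=[0,0,0,0.4,0,0,0,0,0,0,0.79,0,0,0,0,0,0,0.79,0,0,0,0,0,0.15,0.79,0,0,0,0,0,0.25,0.79,0,0,0,0,0,0.29,0.79,0,0,0,0,0,0.29,0.79,0,0,0])

```text
time: 18.9
tool_pos: [475.4, 52.1, 219.3]
tcp_rot: [3.142, -0.001, 0.159]
contact_force: [-0.0, -0.6, -0.6]
grip_width: 0.4
finger_force: 0.0
```

Run:
```python
from h import *
o=bot.get_obs();t=o["tool_pos"];print(t,o["contact_force"],"ys",t[:2]@EY+169.5)
for Y in range(142,-75,-8):
    phi=np.arcsin((Y-24)/152);print(Y,round(phi+.65,2),round(115+152*np.cos(phi)+3))
```

```text
[475.4321531   52.06439167 219.25902942] [-0.03790981 -0.5907696  -0.63833403] ys 147.49997747601233
142 1.54 214
134 1.46 223
126 1.39 231
118 1.32 237
110 1.25 243
102 1.19 248
94 1.13 253
86 1.07 257
78 1.01 260
70 0.96 263
62 0.9 265
54 0.85 267
46 0.8 268
38 0.74 269
30 0.69 270
22 0.64 270
14 0.58 270
6 0.53 269
-2 0.48 268
-10 0.42 266
-18 0.37 264
-26 0.31 262
-34 0.26 258
-42 0.2 255
-50 0.14 251
-58 0.08 246
-66 0.02 240
-74 -0.05 234
```

step_arm(targets=[0,0,0.06,0,0,0,0,0,0,0.12,-0.03,0,0,0,0,0,0.18,-0.08,0,0,0,0,0,0.24,-0.13,0,0,0,0,0,0.3,-0.18,0,0,0,0,0,0.36,-0.22,0,0,0])

```text
time: 19.65
tool_pos: [481.1, 17.5, 241.6]
tcp_rot: [-3.14, -0.001, 0.16]
contact_force: [0.6, 4.2, 3.5]
grip_width: 0.2
finger_force: 2.0
```

step_arm(targets=[0,0,0.06,-0.04,0,0,0,0,0,0.12,-0.08,0,0,0,0,0,0.18,-0.12,0,0,0,0,0,0.24,-0.15,0,0,0,0,0,0.3,-0.17,0,0,0,0,0,0.36,-0.2,0,0,0,0,0,0.42,-0.22,0,0,0,0,0,0.48,-0.23,0,0,0,0,0,0.54,-0.25,0,0,0,0,0,0.6,-0.26,0,0,0])

```text
time: 20.9
tool_pos: [490.5, -42.7, 266.8]
tcp_rot: [3.142, -0.0, 0.16]
contact_force: [0.3, 0.5, -0.5]
grip_width: 0.1
finger_force: 0.2
```

step_arm(targets=[0,0,0.06,-0.01,0,0,0,0,0,0.12,-0.02,0,0,0,0,0,0.18,-0.03,0,0,0,0,0,0.24,-0.03,0,0,0,0,0,0.3,-0.03,0,0,0,0,0,0.36,-0.03,0,0,0,0,0,0.42,-0.02,0,0,0,0,0,0.48,-0.02,0,0,0,0,0,0.54,-0.01,0,0,0,0,0,0.6,0,0,0,0,0,0,0.66,0.02,0,0,0])

```text
time: 22.28
tool_pos: [501.0, -107.8, 264.6]
tcp_rot: [-3.142, -0.0, 0.16]
contact_force: [1.0, 0.4, 0.5]
grip_width: 0.5
finger_force: 0.0
```

step_arm(targets=[0,0,0.05,0.02,0,0,0,0,0,0.1,0.04,0,0,0,0,0,0.15,0.06,0,0,0,0,0,0.2,0.09,0,0,0,0,0,0.25,0.11,0,0,0])

```text
time: 22.9
tool_pos: [505.0, -132.4, 253.5]
tcp_rot: [-3.142, -0.0, 0.16]
contact_force: [0.2, 0.8, 1.0]
grip_width: 0.0
finger_force: 0.6
```

step_arm(targets=[0,0,0.04,0.01,0,0,0,0,0,0.08,0.03,0,0,0,0,0,0.12,0.05,0,0,0,0,0,0.16,0.07,0,0,0,0,0,0.2,0.09,0,0,0,0,0,0.24,0.12,0,0,0,0,0,0.27,0.14,0,0,0,0,0,0.27,0.14,0,0,0])

```text
time: 23.9
tool_pos: [509.2, -159.0, 239.5]
tcp_rot: [-3.141, 0.0, 0.159]
contact_force: [-0.9, -0.2, 0.2]
grip_width: 0.3
finger_force: 0.0
```

Run:
```python
from h import *
o=bot.get_obs();t=o["tool_pos"];print(t,o["contact_force"],"ys",t[:2]@EY+169.5)
p,d,u,y,z,H=look()
k=(abs(u-478)<80)&(H[:,1]<80)
for z0,z1 in((225,245),(205,225),(180,192),(165,180),(150,165)):
    kk=k&(z>z0)&(z<z1)&(y>-130)&(y<90);print(z0,kk.sum(),np.percentile(y[kk],[2,50,98]).round(1) if kk.any() else "")
f=np.load("sidec.npz");P=f["P"];C=f["C"];u=P[:,:2]@EX;y=P[:,:2]@EY+169.5;z=P[:,2];H=cv2.cvtColor(C[None],cv2.COLOR_BGR2HSV)[0]
k=(abs(u-478)<80)&(H[:,1]<80);print("initial")
for z0,z1 in((225,245),(205,225),(180,192),(165,180),(150,165)):
    kk=k&(z>z0)&(z<z1)&(y>-130)&(y<90);print(z0,kk.sum(),np.percentile(y[kk],[2,50,98]).round(1))
```

```text
[ 509.15276685 -158.9662317   239.47683976] [-0.88348515 -0.15974014  0.23983336] ys -66.206568937682
lemon 93 [479.79678576 120.54070965  60.64109801]
grey yz pct [[-101.0, 120.0], [-95.0, 145.0], [-90.0, 174.0], [20.0, 208.0], [55.0, 299.0]]
225 43 [-95.1 -51.7 -43.7]
205 78 [-101.2  -93.4  -59.5]
180 225 [-100.7  -88.4   55.7]
165 252 [-101.   -90.6   46.6]
150 226 [-100.6  -91.3   35.7]
initial
225 102 [-99.7 -92.5 -86.8]
205 105 [-99.  -92.2 -85.1]
180 229 [-99.5  -1.1  55.3]
165 231 [-99.2 -92.3  47.7]
150 204 [-100.9  -88.6   35.1]
```

step_arm(targets=[0,0,0.02,0.01,0,0,0,0,0,0.04,0.01,0,0,0,0,0,0.05,0.01,0,0,0])

```text
time: 24.32
tool_pos: [510.0, -163.8, 238.7]
tcp_rot: [-3.142, -0.0, 0.16]
contact_force: [-0.0, -1.2, 0.1]
grip_width: 0.6
finger_force: 0.0
```

step_arm(targets=[0,0,-0.15,0,0,0,0,0,0,-0.2,-0.4,0,0,0,0,0,-0.2,-0.9,0,0,0,0,0,-0.2,-1,0,0,0])

```text
time: 24.82
tool_pos: [507.6, -143.3, 342.3]
tcp_rot: [3.138, -0.006, 0.161]
contact_force: [-0.6, -0.4, 1.2]
grip_width: 0.4
finger_force: 0.0
```

step_arm(targets=[0,0,-0.5,0,0,0,0,0,0,-1,0,0,0,0,0,0,-1,0,0,0,0])

```text
time: 25.2
tool_pos: [489.8, -42.0, 338.4]
tcp_rot: [-3.14, 0.001, 0.164]
contact_force: [0.6, -0.1, 0.3]
grip_width: 0.4
finger_force: 0.0
```

step_arm(targets=[0,0,-0.5,0,0,0,0,0,0,-1,0,0,0,0,0,0,-1,0,0,0,0,0,0,-1,0,0,0,0])

```text
time: 25.7
tool_pos: [475.1, 52.8, 338.3]
tcp_rot: [3.141, 0.001, 0.16]
contact_force: [-0.4, -0.1, -0.1]
grip_width: 0.7
finger_force: 0.0
```

Run:
```python
from h import *
o=bot.get_obs();print(o["time"],o["tool_pos"],o["dq"])
p,d,u,y,z,H=look()
k=(abs(u-478)<80)&(H[:,1]<80)
for z0,z1 in((225,245),(180,192)):
    kk=k&(z>z0)&(z<z1)&(y>-130)&(y<90);print(z0,kk.sum(),np.percentile(y[kk],[2,50,98]).round(1))
q,_=bot.capture("wrist")
cv2.imwrite("pics/m9.png",np.hstack([cv2.resize(p[110:290,200:380],(330,330)),cv2.resize(q,(440,330))]))
```

```text
25.7 [475.10704404  52.8234891  338.32282305] [-2.19109030e-02  2.53985261e-03 -3.54162398e-03 -3.61385115e-05
  3.16916321e-04  1.64509341e-03]
lemon 94 [478.67618888 121.50808191  61.01512507]
grey yz pct [[-101.0, 119.0], [-95.0, 138.0], [-92.0, 160.0], [16.0, 184.0], [55.0, 224.0]]
225 6 [-95.  -89.2 -86.9]
180 219 [-99.9 -36.8  55.4]
```

View pics/m9.png

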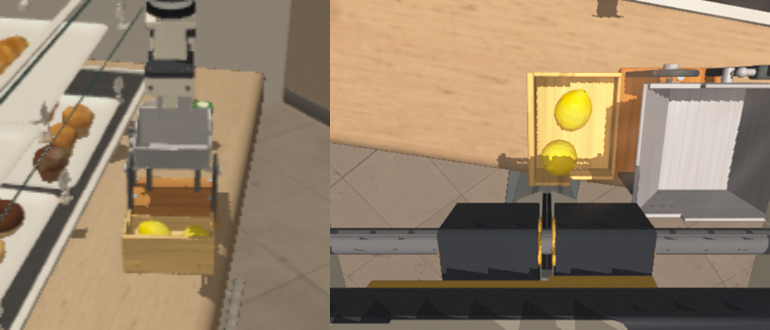

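The skip is empty and upright (lip at ys 55.4, against 55.3 at the start). Both lemons are in the caddy at (573,110) and (558,157), and the caddy is still snug and square. Handing in.

```bash
python3 -c "
from plant import bot
print(bot.close_job())"
```

```text
the job is handed in; nothing more can be done
None
```

The job is handed in at about 26 s: caddy turned round and set snug and square against the stand (about 2 mm off-centre), both lemons tipped into it, and the skip eased back upright. The jug, jar and cup were never approached, though I did not re-measure them at the end.

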